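# Index a bar length stop to its next hole and hold the pin home

## Robot

A 6-joint arm with a two-finger parallel gripper is mounted at the origin on the work surface. World frame = base frame: x ahead of the robot, y to its left, z up, the work surface at z = 0. Lengths are in m, angles in rad, forces in N, time in s.
With the tool pointing down it reaches from about 0.3 to 0.875 m from the base axis. Payload 6.4 kg.
Tool frame: the origin (TCP) lies between the finger pads; the fingertips stand env.finger_overhang ahead of it and the grasp point (between the pads) is the TCP (env.finger_overhang is the distance from the TCP to the fingertips, in m); z points along the fingers, y is the direction in which the jaws open and shut (so a half turn about z gives the same grasp; the last joint's range is limited). The gripper opens to 85 mm and grips with 20 to 120 N. Pads are 22 mm wide; open, the fingers measure 114 mm over their backs; the gripper's body (76 mm by 85 mm) begins 54 mm behind the grasp point. The pads swing forward as they close: fully open they stand 13 mm farther back than shut.
Start: joints at [-1.37, 0.181, 1.607, -0, 1.354, -0.206], TCP at [0.228, -0.528, 0.25] pointing down, gripper open.
Joint ranges: [-2.99, 2.99], [-0.89, 2.07], [0.3, 2.58], [-1.14, 4.28], [0, 2.63], [-3.12, 3.12]. Speed limits (rad/s): [2.57, 2.57, 3.01, 3.14, 3.14, 3.14].

## Interface

Orientations are given as a rotation vector (axis times angle).
In Python, from plant import env gives the robot as it stands.
- The arm moves only by the shell command python3 -m creep 'ROWS' [FORCE]. ROWS is a JSON object of lists of equal length, an entry for each row: "gripper": the opening in per cent of the stroke, from 0 (shut) to 100 (fully open); "dp": the shift along the tool's x, y, z in m, a list of three; "twist": the turn about the tool's z in degrees. A call has 1 to 5 rows; each row shifts and turns the commanded pose from where the row before left it, along the tool's axes as they then stand; what a row does not reach is not made up. A row lasts 1/12 s, in which the tool goes at most 41.7 mm and 7.16 degrees, less where a joint would pass 70% of its speed; a pose out of reach is approached as far as the arm can. A call is refused whole if a number of a shift passes 0.0417 or a number of a turn 7.16, either way. A call with a gripper value outside its range is refused whole. The fingers move at their own pace and stop on an object; FORCE is the grip in N (left out, the last holds). Time passes only in rows, so rows that do not move let the fingers close. It gives the time, the measured TCP pose, the force and the opening at its end, in the units of the state.
- env.observe(): the state, without advancing time (a new reading comes with each control period).
- env.snapshot(name): name is "side" or "top" or "wrist"; returns a dict with "color" (480x640x3 uint8, red, green, blue), "z_map" (480x640 float32, m along the optical axis (not along the pixel's ray), 0 where there is no reading), "fx", "fy", "cx", "cy" (pixels), "R" (3x3) and "t" (3): a world point X has camera coordinates R X + t; the wrist camera has in their place "T_tool_cam" (4x4, takes a point from camera to tool coordinates, whose origin is the TCP and whose axes are the flange's). Camera axes: x right, y down, z forward; pixel columns grow to the right and rows downward; lengths in m; the calibration is good to about 2 mm. A picture is of the moment at which its call begins: read the wrist's pose just before it.
- env.sign_off(): hands the job in, once; it reports no verdict.
The state is a dict: "time": time; "q": joint angles; "qd": joint speeds; "effort": joint torques, N m; "tcp_pos": TCP position; "tool_rot": TCP orientation; "contact_force": force on the tool from outside, world axes, zero at the start; "torque": the same for the moment, N m; "opening": opening from 0.0 (shut) to 1.0 (fully open).
Only numpy, scipy, OpenCV 4.12 (cv2) and the standard library are available. Lean on these libraries where they do the work, as an engineer would, in place of code of your own. Each camera call takes 0.05 s, during which the arm holds its last target. There are 200 camera calls.

## Task

Set the bar length stop to its next hole, on the side where the green peg stands: pull the red plunger knob straight up to its stop, keep it up while you slide the blue section along the tube to the hole beside the green peg, then let the pin down into that hole. The spring leaves the pin only half way in, so press the knob down until it is fully home and finish while still holding it pressed down there; leave the other things on the bench where they are.

Things in the scene. Friction and masses are not known exactly. Their poses are not given: they have to be found in the camera images.
- length_stop: The length stop, fixed to the bench: grey base plate 150 x 380 x 12 mm carrying a level aluminium square tube 40 x 40 mm, 360 mm long, whose top face is 70 mm above the bench, with five 14 mm holes in that face, 40 mm apart, the middle one half way along. Origin: on the bench under the middle hole; y runs along the tube, x across it (towards the pegs), z up.
- section (a joint): Position of the blue sliding section (54 x 48 mm sleeve round the tube, top face at 79 mm, with a steel stop arm on its -x side) along the tube's y axis, in m: 0 at the middle hole, where it starts; +0.04 and -0.04 at the neighbouring holes; travel -0.1 to +0.1. About 3 N of friction; free to slide only while the pin is clear of the holes, and about 1.5 mm of play when the pin is in one.
- plunger_axis (a point): Point of the blue section on the plunger's axis, at the height of the tube's top face (70 mm above the bench). Moves along with the section.
- plunger (a joint): Lift of the plunger pin in m: 0 fully home in a hole (pin 12 mm deep, must be pressed and held there), about 0.006 where the spring leaves it with the pin half way in a hole, 0.012 when the round tip rides on the tube between holes, 0.022 pulled up to its stop. Spring 500 N/m either way from 0.006: about 8 N to hold it at the top stop, about 3 N to hold it home. The pin is 11 mm thick with a round tip and finds the hole from up to about 3 mm off-centre.
- knob: Red cylindrical plunger knob, 28 mm diameter, 30 mm tall, upright on its 11 mm stem above the blue section. Origin: centre of its underside, 112 mm above the bench plus the plunger lift. Below it is a steel neck of 22 mm diameter that reaches up to 97 mm above the bench.
- green_peg: Green marker peg, 20 mm diameter, 30 mm tall, standing fixed in the base plate 55 mm from the tube's middle line, beside the hole to use (exactly level with it along the tube, next to the middle hole on one side). Origin: centre of its underside, 12 mm above the bench; its axes are parallel to the length stop's.
- white_peg: White marker peg like the green one, beside the hole on the other side: not to be used.
- parallel: Bystander: loose steel bar 30 x 110 x 16 mm lying behind the length stop. Origin: centre of its underside.
- bushing: Bystander: loose brass bushing, 30 mm diameter, 22 mm tall, on the base plate near one end. Origin: centre of its underside.
- oil_can: Bystander: blue can, 60 mm diameter, 120 mm tall. Origin: centre of its underside.
- screwdriver: Bystander: screwdriver lying on the bench. Origin near its middle, at the bench.
- chip_brush: Bystander: brush lying on the bench. Origin near its middle, at the bench.
- chuck_key: Bystander: steel T-shaped chuck key lying on the bench, about 100 x 130 mm. Origin near its middle, at the bench.
- vee_block: Bystander: dark steel block 50 x 70 x 42 mm with a slot on top. Origin: centre of its underside.

How it is judged:
On the way, in this order (a step that is already met when the one before it is completed fails the run):
1. the plunger is pulled up to its stop, the section still at its first hole (value of joint plunger above 0.019 m and not (y of plunger_axis in the frame of green_peg between -0.03 and 0.03 m)), for 0.1 s.
2. the section slides with the pin held clear of the tube, more than half way to the marked hole (value of joint plunger above 0.0135 m and y of plunger_axis in the frame of green_peg between -0.02 and 0.02 m).
3. the pin drops into the hole beside the green peg (value of joint plunger below 0.009 m and y of plunger_axis in the frame of green_peg between -0.005 and 0.005 m), for 0.1 s.
At the end, for the whole second after the job is handed in: the plunger axis is within 5 mm, along the tube, of the green peg's hole; the pin is pressed home (lift under 2.5 mm, where the spring alone leaves 6 mm) with the fingers still holding the knob (over 1 N of contact); the section is at rest (value of joint plunger below 0.0025 m and y of plunger_axis in the frame of green_peg between -0.005 and 0.005 m and contact force between the fingers and knob above 1 N and velocity of joint section between -0.01 and 0.01 m/s); the arm keeps its last pose, push and grip.
It fails at once if a bystander is moved by more than 30 mm (distance of any of parallel, bushing, oil_can, screwdriver, chip_brush, chuck_key, vee_block from where it was at the start of the episode above 0.03 m).
It also fails if it takes over 38 s, if anything falls off the work surface, if the arm or the gripper's body presses on something with over 40 N, if the wrist force passes 120 N, or if a joint passes its speed limit or range.

## Working session

There is one attempt and no reset: what is moved stays moved. The work goes in short steps, Python scripts to look and compute and a shell command to move; the robot and the scene stay as the last step left them, time stands still between calls to the robot, and variables do not carry over. Pictures are saved under pics/ and viewed, about 8 in all and at most 12, crops included, and the job is handed in when it is done.

```bash
mkdir -p pics; ls; python3 - <<'E'
from plant import env
import cv2,numpy as np
print(env.finger_overhang,env.observe())
for n in ("top","side"):
    s=env.snapshot(n); cv2.imwrite(f"pics/{n}0.png",s["color"][...,::-1]); np.savez(f"/tmp/{n}0.npz",**s)
    print(n,s["fx"],s["cx"],s["cy"],(-s["R"].T@s["t"]).round(3))
E
```

```text
pics
0.019 {'time': 0.0, 'q': array([-1.37032213e+00,  1.81550459e-01,  1.60801794e+00,  2.91849965e-05,
        1.35381226e+00, -2.06290949e-01]), 'qd': array([ 0.00091546,  0.00092521, -0.00035732,  0.00168746,  0.00130155,
        0.00156802]), 'effort': array([-1.11415084e-03, -4.44876051e+01, -3.51332223e+01, -4.85452219e-04,
        9.03169537e-03, -1.25372813e-05]), 'tcp_pos': array([ 0.22741491, -0.52754289,  0.24937404]), 'tool_rot': array([-3.07509210e+00, -6.34178534e-01, -5.28979940e-05]), 'contact_force': array([ 0.54429001, -0.41963131, -0.16343343]), 'torque': array([-0.00269705, -0.03465013, -0.04453707]), 'opening': 0.9975920380251507}
top 522.9714146216344 317.19563379853423 240.84964647729464 [0.318 0.043 1.305]
side 437.5776950386899 320.2878074365862 241.7726403760147 [0.433 0.783 0.718]
```

View pics/top0.png

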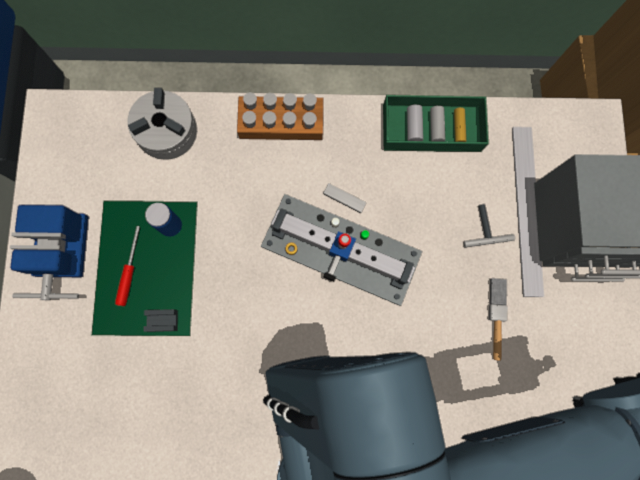

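View pics/side0.png

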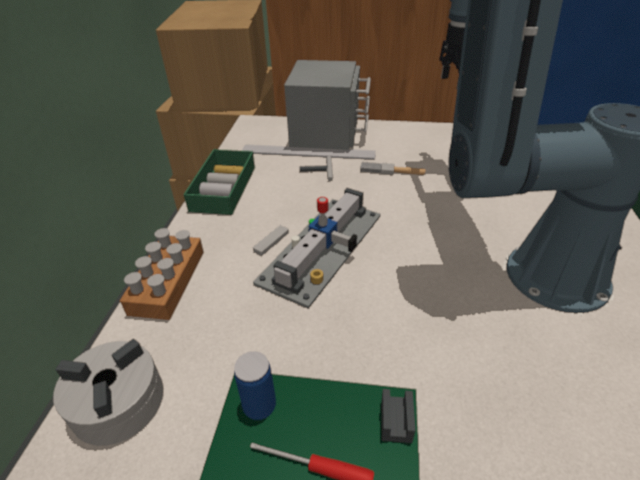

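The top view shows the red knob at (344,240), the green peg at (365,234) and the white peg at (335,222). In the side view the knob is at (322,204), and the green peg at (312,222) is partly hidden.

```bash
cat > h.py <<'E'
import numpy as np, cv2
def mask(rgb,col):
    r,g,b=[rgb[...,i].astype(int) for i in range(3)]
    return {"red":(r>110)&(r>2*g)&(r>2*b),"green":(g>110)&(g>1.6*r)&(g>1.6*b),"blue":(b>70)&(b>1.8*r)&(b>1.4*g)}[col].astype(np.uint8)
def blob(rgb,col,roi):
    x0,y0,x1,y1=roi; m=np.zeros(rgb.shape[:2],np.uint8); m[y0:y1,x0:x1]=mask(rgb,col)[y0:y1,x0:x1]
    n,l,s,c=cv2.connectedComponentsWithStats(m)
    i=1+np.argmax(s[1:,4]); return c[i],s[i],l==i
def ray(s,uv):
    d=np.array([(uv[0]-s["cx"])/s["fx"],(uv[1]-s["cy"])/s["fy"],1.]); R=s["R"]
    return -R.T@s["t"],R.T@d
def onplane(s,uv,z):
    o,d=ray(s,uv); return o+d*(z-o[2])/d[2]
def cross(a,b):
    (o1,d1),(o2,d2)=a,b; k=np.linalg.lstsq(np.c_[d1,-d2],o2-o1,rcond=None)[0]
    p,q=o1+k[0]*d1,o2+k[1]*d2; return (p+q)/2,np.linalg.norm(p-q)
E
python3 - <<'E'
from h import *
T=dict(np.load("/tmp/top0.npz"));S=dict(np.load("/tmp/side0.npz"))
for col,rt,rs in (("red",(325,225,365,255),(300,185,345,225)),("green",(350,220,380,245),(300,210,325,235)),("blue",(325,225,365,265),(300,210,345,245))):
    a=blob(T["color"],col,rt);b=blob(S["color"],col,rs)
    print(col,a[0].round(1),a[1],b[0].round(1),b[1],cross(ray(T,a[0]),ray(S,b[0])))
    z={"red":.142,"green":.042,"blue":.079}[col]; print("  plane",onplane(T,a[0],z).round(4), "depth z",(T["R"].T@(np.array(ray(T,a[0])[1]*0)+0)).sum(), np.median(T["z_map"][a[2]]))
# white peg
m=(T["color"][215:229,328:343].min(2)>200).astype(np.uint8);ys,xs=np.nonzero(m);w=(xs.mean()+328,ys.mean()+215);print("white",w,onplane(T,w,.042))
E
```

```text
red [344.3 239.8] [339 234  12  12  72] [322.2 201.9] [317 199  11   6  35] (array([ 0.54803073, -0.03912007,  0.13971956]), np.float64(0.0012372843042964409))
  plane [ 0.5482 -0.039   0.142 ] depth z 0.0 1.1803572
green [364.8 233.6] [361 230   8   8  52] [310.5 220.2] [309 219   5   4  13] (array([ 0.58567461, -0.09704189,  0.03945447]), np.float64(0.0017222452259789914))
  plane [ 0.5843 -0.0968  0.042 ] depth z 0.0 1.2915692
blue [342.3 249.6] [330 237  26  22 209] [323.6 225.8] [309 218  28  16 173] (array([ 0.54188932, -0.03928577,  0.06931641]), np.float64(0.006457768043701035))
  plane [ 0.5369 -0.0386  0.079 ] depth z 0.0 1.2448738
white (np.float64(335.32142857142856), np.float64(221.32142857142858)) [ 0.61449781 -0.02365053  0.042     ]
```

The knob is at about (0.548, -0.039). The tube's y axis is at about 67.6°, and the green peg is on the -y side. I'll turn the tool +45.7° so that tool y points towards green along the tube.

```bash
python3 -m creep '{"gripper":[100,100,100,100,100],"dp":[[0,0,0],[0,0,0],[0,0,0],[0,0,0],[0,0,0]],"twist":[7,7,7,7,7]}' 60; python3 -m creep '{"gripper":[100,100,100],"dp":[[0,0,0],[0,0,0],[0,0,0]],"twist":[7,3.7,0]}'
cat > go.py <<'E'
import sys,numpy as np
from scipy.spatial.transform import Rotation as Ro
from plant import env
o=env.observe(); M=Ro.from_rotvec(o["tool_rot"]).as_matrix(); p=np.array(eval(sys.argv[1]))
print(o["time"],o["tcp_pos"].round(4),"toolx",M[:,0].round(3),"y",M[:,1].round(3),"z",M[:,2].round(3),"delta tool",(M.T@(p-o["tcp_pos"])).round(4),"F",o["contact_force"].round(1),"open",round(o["opening"],3))
E
python3 go.py '[0.548,-0.039,0.25]'
```

```text
time: 0.52
tcp_pos: [0.2275, -0.5278, 0.2497]
tool_rot: [-3.123, 0.329, 0.0]
contact_force: [-0.6, 0.1, -0.0]
opening: 1.003
time: 0.77
tcp_pos: [0.2274, -0.5278, 0.2498]
tool_rot: [-3.08, 0.613, 0.001]
contact_force: [0.3, -0.2, -0.0]
opening: 0.997
0.7667 [ 0.2274 -0.5278  0.2498] toolx [ 0.924 -0.383 -0.001] y [-0.383 -0.924 -0.001] z [-0.     0.001 -1.   ] delta tool [ 1.089e-01 -5.743e-01  2.000e-04] F [ 0.3 -0.2 -0. ] open 0.997
```

```bash
python3 -m creep '{"gripper":[100,100,100,100,100],"dp":[[0.0072,-0.038,0],[0.0072,-0.038,0],[0.0072,-0.038,0],[0.0072,-0.038,0],[0.0072,-0.038,0]],"twist":[0,0,0,0,0]}'; python3 -m creep '{"gripper":[100,100,100,100,100],"dp":[[0.0072,-0.038,0],[0.0072,-0.038,0],[0.0072,-0.038,0],[0.0072,-0.038,0],[0.0072,-0.038,0]],"twist":[0,0,0,0,0]}';  python3 -m creep '{"gripper":[100,100,100,100,100],"dp":[[0.0072,-0.038,0],[0.0072,-0.038,0],[0.0072,-0.038,0],[0.0072,-0.038,0],[0,-0.004,0]],"twist":[0,0,0,0,0]}'; python3 -m creep '{"gripper":[100,100],"dp":[[0,0,0],[0,0,0]],"twist":[0,0]}'
python3 go.py '[0.548,-0.039,0.25]'
python3 - <<'E'
from plant import env
import cv2,numpy as np
o=env.observe();s=env.snapshot("wrist");cv2.imwrite("pics/w0.png",s["color"][...,::-1]);np.savez("/tmp/w0.npz",p=o["tcp_pos"],r=o["tool_rot"],**s);print(s["T_tool_cam"].round(3),s["fx"])
E
```

```text
time: 1.18
tcp_pos: [0.3336, -0.3644, 0.25]
tool_rot: [-3.082, 0.607, 0.0]
contact_force: [0.4, -1.1, 0.3]
opening: 1.002
time: 1.6
tcp_pos: [0.4394, -0.2023, 0.2503]
tool_rot: [3.083, -0.606, 0.0]
contact_force: [0.1, -1.4, -0.4]
opening: 1.0
time: 2.02
tcp_pos: [0.527, -0.0659, 0.2502]
tool_rot: [-3.082, 0.598, -0.001]
contact_force: [-0.7, 0.1, -0.7]
opening: 0.998
time: 2.18
tcp_pos: [0.5246, -0.0707, 0.2498]
tool_rot: [3.082, -0.606, -0.002]
contact_force: [-0.6, -0.3, -0.2]
opening: 1.001
2.1833 [ 0.5246 -0.0707  0.2498] toolx [ 0.926 -0.378 -0.001] y [-0.378 -0.926  0.001] z [-0.001 -0.    -1.   ] delta tool [ 0.0097 -0.0382 -0.0002] F [-0.6 -0.3 -0.2] open 1.001
[[-0.    -0.946 -0.324  0.083]
 [ 1.    -0.001  0.001  0.   ]
 [-0.001 -0.324  0.946 -0.123]
 [ 0.     0.     0.     1.   ]] 348.93814759648126
```

View pics/w0.png

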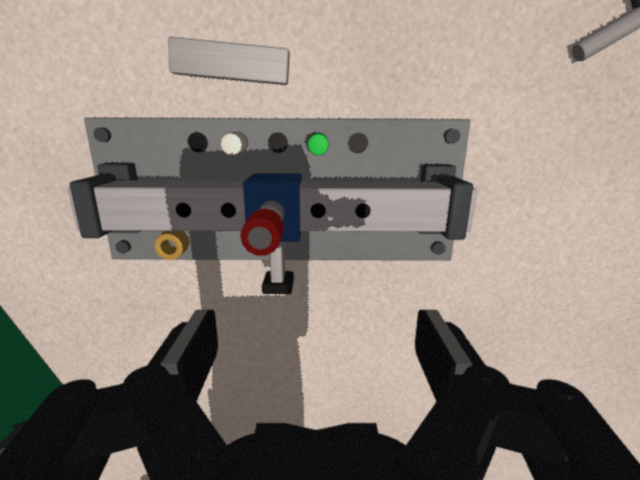

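The wrist view shows the knob at about (262,232) with its top disc at (260,238), the green peg at (318,144), the white peg at (232,144), and tube holes at (183,210), (228,210), (318,211) and (362,211). The tube is parallel to the image rows, so the heading is right.

```bash
cat >> h.py <<'E'
from scipy.spatial.transform import Rotation as Ro
def wcam(s):
    M=np.eye(4); M[:3,:3]=Ro.from_rotvec(s["r"]).as_matrix(); M[:3,3]=s["p"]; C=np.linalg.inv(M@s["T_tool_cam"]); s["R"]=C[:3,:3]; s["t"]=C[:3,3]; return s
E
python3 - <<'E'
from h import *
W=wcam(dict(np.load("/tmp/w0.npz")));T=dict(np.load("/tmp/top0.npz"))
c,st,m=blob(W["color"],"red",(230,200,295,265)); print("knob",c,st)
hull=cv2.convexHull(np.argwhere(m)[:,::-1].astype(np.int32)); 
p=onplane(W,(260,238),.148); print("top disc plane",p.round(4)); tk=(344.3,239.8)
print("cross",cross(ray(W,(260,238)),ray(T,tk)))
g=blob(W["color"],"green",(300,125,340,165))[0]; print("green",onplane(W,g,.042).round(4),cross(ray(W,g),ray(T,(364.8,233.6))))
for h in ((183.5,210),(228.5,210),(318,211),(362.5,211)): print("hole",onplane(W,h,.07).round(4))
ys,xs=np.nonzero(m); z=W["z_map"][m]; d=np.c_[(xs-W["cx"])/W["fx"],(ys-W["cy"])/W["fy"],np.ones(len(xs))]*z[:,None]
X=(d-W["t"])@W["R"]; print("depth pts z pct",np.percentile(X[:,2],[2,10,50,90,98]).round(4))
# knob top disc: gray inside hull
hm=np.zeros(m.shape,np.uint8);cv2.fillConvexPoly(hm,hull,1); k=(hm>0); ys,xs=np.nonzero(k);z=W["z_map"][k];d=np.c_[(xs-W["cx"])/W["fx"],(ys-W["cy"])/W["fy"],np.ones(len(xs))]*z[:,None];X=(d-W["t"])@W["R"];t=X[X[:,2]>np.percentile(X[:,2],95)-.004];print("top z",np.median(t[:,2]),"centre",(t.min(0)+t.max(0))/2,t.mean(0),len(t))
E
python3 go.py '[0.548,-0.039,0.25]'
```

```text
2.2333 [ 0.5244 -0.0715  0.25  ] toolx [ 0.925 -0.38  -0.001] y [-0.38  -0.925  0.001] z [-0.001 -0.    -1.   ] delta tool [ 0.0095 -0.039  -0.    ] F [-0.  -0.5 -0.2] open 0.998Traceback (most recent call last):
  File "<stdin>", line 3, in <module>
  File "h.py", line 8, in blob
    i=1+np.argmax(s[1:,4]); return c[i],s[i],l==i
        ~~~~~~~~~^^^^^^^^^
    return _wrapfunc(a, 'argmax', axis=axis, out=out, **kwds)
    return bound(*args, **kwds)
ValueError: attempt to get argmax of an empty sequence
```

```bash
sed -i 's/(r>110)/(r>60)/' h.py; python3 - <<'E'
from h import *
W=wcam(dict(np.load("/tmp/w0.npz")));T=dict(np.load("/tmp/top0.npz"))
c,st,m=blob(W["color"],"red",(230,200,295,265)); print("knob",c,st)
hull=cv2.convexHull(np.argwhere(m)[:,::-1].astype(np.int32))
print("cross",cross(ray(W,(260,238)),ray(T,(344.3,239.8))), onplane(W,(260,238),.148).round(4))
g=blob(W["color"],"green",(300,125,340,165))[0]; print("green",onplane(W,g,.042).round(4),cross(ray(W,g),ray(T,(364.8,233.6))))
for h in ((183.5,210),(228.5,210),(318,211),(362.5,211)): print("hole",onplane(W,h,.07).round(4))
hm=np.zeros(m.shape,np.uint8);cv2.fillConvexPoly(hm,hull,1); k=(hm>0); ys,xs=np.nonzero(k);z=W["z_map"][k];d=np.c_[(xs-W["cx"])/W["fx"],(ys-W["cy"])/W["fy"],np.ones(len(xs))]*z[:,None];X=(d-W["t"])@W["R"];t=X[X[:,2]>np.percentile(X[:,2],95)-.004];print("top z",np.median(t[:,2]),"centre",(t.min(0)+t.max(0))/2,t.mean(0),len(t))
E
```

```text
knob [262.98786181 229.54715219] [ 241  209   42   46 1071]
cross (array([ 0.54672629, -0.03884137,  0.14828183]), np.float64(0.0010024294979346232)) [ 0.5464 -0.0392  0.148 ]
green [ 0.5823 -0.0971  0.042 ] (array([ 0.58289414, -0.09658618,  0.04762228]), np.float64(0.0012519928029595345))
hole [0.5768 0.0346 0.07  ]
hole [ 0.5616 -0.0025  0.07  ]
hole [ 0.5305 -0.0759  0.07  ]
hole [ 0.5155 -0.1127  0.07  ]
top z 0.14770254223875964 centre [ 0.5678413  -0.0642171   0.25898129] [ 0.54798201 -0.03982188  0.14859374] 1175
```

```bash
python3 -m creep '{"gripper":[100,100,100,100,100],"dp":[[0.004,-0.019,0],[0.004,-0.019,0],[0,0,0.03],[0,0,0.03],[0,0,0]],"twist":[0,0,0,0,0]}'; python3 -m creep '{"gripper":[100,100],"dp":[[0,0,0],[0,0,0]],"twist":[0,0]}'
python3 go.py '[0.5464,-0.0392,0.130]'
python3 - <<'E'
from plant import env
from h import *
o=env.observe();s=env.snapshot("wrist");cv2.imwrite("pics/w1.png",s["color"][...,::-1]);s.update(p=o["tcp_pos"],r=o["tool_rot"]);np.savez("/tmp/w1.npz",**s);W=wcam(s)
for h in ((.5464,-.0392,.148),(.5464,-.0392,.118),(.5305,-.0759,.07)):
    c=W["R"]@np.array(h)+W["t"]; print("expect px",c[:2]/c[2]*W["fx"]+[W["cx"],W["cy"]])
E
```

```text
time: 2.65
tcp_pos: [0.5428, -0.0393, 0.1846]
tool_rot: [-3.081, 0.612, 0.016]
contact_force: [-1.3, 1.0, -0.6]
opening: 0.998
time: 2.82
tcp_pos: [0.5472, -0.0401, 0.1917]
tool_rot: [3.081, -0.612, 0.002]
contact_force: [0.7, 0.2, 0.8]
opening: 0.998
2.8167 [ 0.5472 -0.0401  0.1917] toolx [ 0.924 -0.382  0.001] y [-0.382 -0.924  0.   ] z [ 0.001 -0.    -1.   ] delta tool [-0.0011 -0.0006  0.0617] F [0.7 0.2 0.8] open 0.998
expect px [313.94106986 289.40340663]
expect px [314.15440017 267.14073602]
expect px [368.18743703 242.46442458]
```

View pics/w1.png

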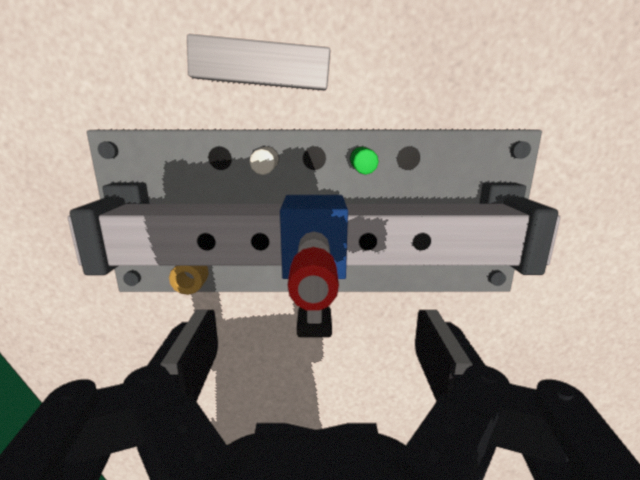

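The knob's top disc is at (313,288), against an expected (314,289), and the green-side hole is at (368,241), also as expected. The position is confirmed, so I'll descend 62 mm and close.

```bash
python3 -m creep '{"gripper":[100,100,100,100,100],"dp":[[-0.001,-0.0006,0.02],[0,0,0.02],[0,0,0.022],[0,0,0],[0,0,0]],"twist":[0,0,0,0,0]}'; python3 go.py '[0.5464,-0.0392,0.130]'
python3 -m creep '{"gripper":[30,20,10,0,0],"dp":[[0,0,0],[0,0,0],[0,0,0],[0,0,0],[0,0,0]],"twist":[0,0,0,0,0]}' 60; python3 -m creep '{"gripper":[0,0,0,0,0],"dp":[[0,0,0],[0,0,0],[0,0,0],[0,0,0],[0,0,0]],"twist":[0,0,0,0,0]}'
python3 go.py '[0.5464,-0.0392,0.130]'
```

```text
time: 3.28
tcp_pos: [0.5462, -0.0382, 0.1291]
tool_rot: [3.082, -0.611, -0.0]
contact_force: [-0.4, 0.9, -0.8]
opening: 1.001
3.2833 [ 0.5462 -0.0382  0.1291] toolx [ 0.924 -0.381 -0.   ] y [-0.381 -0.924  0.   ] z [-0.  0. -1.] delta tool [ 0.0006  0.0008 -0.0009] F [-0.4  0.9 -0.8] open 1.001
time: 3.7
tcp_pos: [0.5465, -0.038, 0.129]
tool_rot: [3.082, -0.61, 0.002]
contact_force: [-0.2, -0.5, -0.1]
opening: 0.312
time: 4.12
tcp_pos: [0.5464, -0.038, 0.1284]
tool_rot: [3.082, -0.61, 0.001]
contact_force: [1.4, -0.1, 0.5]
opening: 0.315
4.1167 [ 0.5464 -0.038   0.1284] toolx [ 0.925 -0.381  0.001] y [-0.381 -0.925 -0.   ] z [ 0.001 -0.    -1.   ] delta tool [ 0.0004  0.0011 -0.0016] F [ 1.4 -0.1  0.5] open 0.315
```

```bash
python3 -m creep '{"gripper":[0,0,0,0,0],"dp":[[0,0,-0.003],[0,0,-0.004],[0,0,-0.004],[0,0,-0.004],[0,0,0]],"twist":[0,0,0,0,0]}'; python3 -m creep '{"gripper":[0,0,0],"dp":[[0,0,0],[0,0,0],[0,0,0]],"twist":[0,0,0]}'; python3 go.py '[0.5464,-0.0392,0.145]'
```

```text
time: 4.53
tcp_pos: [0.5463, -0.0379, 0.1437]
tool_rot: [3.082, -0.61, 0.001]
contact_force: [6.8, -2.0, -6.8]
opening: 0.313
time: 4.78
tcp_pos: [0.5463, -0.038, 0.1429]
tool_rot: [-3.082, 0.61, -0.001]
contact_force: [6.7, -1.6, -6.2]
opening: 0.314
4.7833 [ 0.5463 -0.038   0.1429] toolx [ 0.925 -0.381  0.001] y [-0.381 -0.925 -0.   ] z [ 0.001 -0.    -1.   ] delta tool [ 0.0006  0.0011 -0.0021] F [ 6.7 -1.6 -6.2] open 0.314
```

```bash
python3 -m creep '{"gripper":[0,0,0,0],"dp":[[0.0005,0,-0.001],[0,0,-0.001],[0,0,0],[0,0,0]],"twist":[0,0,0,0]}'; python3 go.py '[0.5464,-0.0392,0.145]'
python3 - <<'E'
from plant import env
from h import *
o=env.observe();s=env.snapshot("side");cv2.imwrite("pics/s1.png",cv2.resize(s["color"][150:300,240:400,::-1],None,fx=4,fy=4,interpolation=cv2.INTER_CUBIC))
E
```

```text
time: 5.12
tcp_pos: [0.5463, -0.038, 0.1446]
tool_rot: [-3.082, 0.61, 0.001]
contact_force: [5.1, -1.0, -8.0]
opening: 0.309
5.1167 [ 0.5463 -0.038   0.1446] toolx [ 0.925 -0.381 -0.001] y [-0.381 -0.925 -0.   ] z [-0.001  0.    -1.   ] delta tool [ 0.0006  0.0011 -0.0004] F [ 5.1 -1.  -8. ] open 0.309
```

View pics/s1.png

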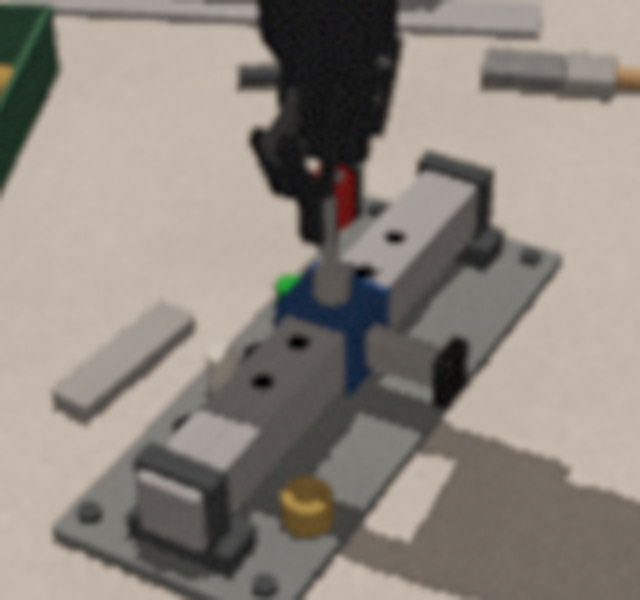

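The side view shows the stem exposed below the red knob (at about (340,195) in the crop) with the section still at its first hole. The pull is 8 N after a rise of about 16 mm, so the plunger is at its stop. Next I slide 40 mm along tool y.

```bash
python3 -m creep '{"gripper":[0,0,0,0,0],"dp":[[0,0,-0.0005],[0,0.005,0],[0,0.005,0],[0,0.005,0],[0,0.005,0]],"twist":[0,0,0,0,0]}'; python3 -m creep '{"gripper":[0,0,0,0,0],"dp":[[0,0.006,0],[0,0.005,0],[0,0.005,0],[0,0.004,0],[0,0,0]],"twist":[0,0,0,0,0]}';python3 -m creep '{"gripper":[0,0],"dp":[[0,0,0],[0,0,0]],"twist":[0,0]}'; python3 go.py '[0.531,-0.0749,0.145]'
python3 - <<'E'
from plant import env
from h import *
o=env.observe();s=env.snapshot("wrist");cv2.imwrite("pics/w2.png",s["color"][...,::-1]);s.update(p=o["tcp_pos"],r=o["tool_rot"]);np.savez("/tmp/w2.npz",**s);W=wcam(s)
g=blob(W["color"],"green",(200,0,450,300))[0]; print("green px",g)
M=Ro.from_rotvec(s["r"]).as_matrix();print("green in tool",M.T@(onplane(W,g,.042)-s["p"]))
E
```

```text
time: 5.58
tcp_pos: [0.5388, -0.056, 0.1451]
tool_rot: [-3.081, 0.61, 0.001]
contact_force: [7.3, 1.4, -7.8]
opening: 0.308
time: 6.0
tcp_pos: [0.5309, -0.0751, 0.1451]
tool_rot: [-3.081, 0.611, 0.001]
contact_force: [6.0, -1.4, -7.8]
opening: 0.312
time: 6.17
tcp_pos: [0.5309, -0.0751, 0.145]
tool_rot: [3.082, -0.61, -0.001]
contact_force: [5.3, -2.8, -6.2]
opening: 0.314
6.1667 [ 0.5309 -0.0751  0.145 ] toolx [ 0.925 -0.381 -0.001] y [-0.381 -0.925  0.   ] z [-0.001  0.    -1.   ] delta tool [-0.     -0.0002  0.    ] F [ 5.3 -2.8 -6.2] open 0.314
green px [316.0952381  164.62857143]
green in tool [0.05721553 0.00068059 0.10299844]
```

View pics/w2.png

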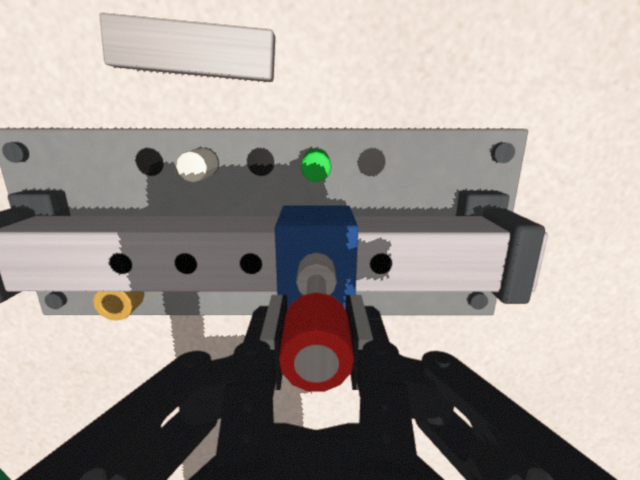

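The section (centre column 316) sits midway between holes 251 and 381 and is level with the green peg (316), so it is aligned. Next I let the pin down.

```bash
python3 -m creep '{"gripper":[0,0,0,0,0],"dp":[[0,0,0.004],[0,0,0.004],[0,0,0.004],[0,0,0.004],[0,0,0]],"twist":[0,0,0,0,0]}'; python3 -m creep '{"gripper":[0,0,0],"dp":[[0,0,0],[0,0,0],[0,0,0]],"twist":[0,0,0]}'; python3 go.py '[0.531,-0.0749,0.123]'
```

```text
time: 6.63
tcp_pos: [0.5311, -0.0751, 0.1293]
tool_rot: [3.082, -0.61, -0.001]
contact_force: [1.0, -1.4, -0.6]
opening: 0.313
time: 6.88
tcp_pos: [0.5312, -0.0751, 0.13]
tool_rot: [3.082, -0.61, -0.0]
contact_force: [-0.7, -1.9, -0.0]
opening: 0.312
6.8833 [ 0.5312 -0.0751  0.13  ] toolx [ 0.925 -0.381 -0.   ] y [-0.381 -0.925  0.   ] z [-0. -0. -1.] delta tool [-0.0003 -0.0001  0.007 ] F [-0.7 -1.9 -0. ] open 0.312
```

```bash
python3 -m creep '{"gripper":[0,0,0,0,0],"dp":[[0,0,0.003],[0,0,0.003],[0,0,0.001],[0,0,0],[0,0,0]],"twist":[0,0,0,0,0]}'; python3 -m creep '{"gripper":[0,0,0],"dp":[[0,0,0],[0,0,0],[0,0,0]],"twist":[0,0,0]}'; python3 go.py '[0.531,-0.0749,0.1225]'
```

```text
time: 7.3
tcp_pos: [0.5314, -0.0751, 0.1233]
tool_rot: [3.082, -0.61, 0.0]
contact_force: [-2.7, -1.8, 5.9]
opening: 0.315
time: 7.55
tcp_pos: [0.5313, -0.0751, 0.1233]
tool_rot: [3.082, -0.61, -0.0]
contact_force: [-2.3, -2.1, 6.4]
opening: 0.314
7.55 [ 0.5313 -0.0751  0.1233] toolx [ 0.925 -0.381  0.   ] y [-0.381 -0.925  0.   ] z [-0. -0. -1.] delta tool [-0.0004 -0.0001  0.0008] F [-2.3 -2.1  6.4] open 0.314
```

```bash
python3 -m creep '{"gripper":[0,0,0,0],"dp":[[0,0,0.001],[0,0,0],[0,0,0],[0,0,0]],"twist":[0,0,0,0]}'; python3 go.py '[0.531,-0.0749,0.1225]'
python3 - <<'E'
from plant import env
from h import *
a=env.snapshot("wrist")["color"];b=env.snapshot("side")["color"]
cv2.imwrite("pics/f.png",np.hstack([cv2.resize(a,(400,300)),cv2.resize(b[150:300,230:430],(400,300),interpolation=cv2.INTER_CUBIC)])[...,::-1])
E
python3 go.py '[0.531,-0.0749,0.1225]'
```

```text
time: 7.88
tcp_pos: [0.5315, -0.0751, 0.1232]
tool_rot: [3.082, -0.61, 0.0]
contact_force: [-5.3, -1.4, 12.4]
opening: 0.313
7.8833 [ 0.5315 -0.0751  0.1232] toolx [ 0.925 -0.381  0.   ] y [-0.381 -0.925  0.   ] z [ 0. -0. -1.] delta tool [-0.0005 -0.      0.0007] F [-5.3 -1.4 12.4] open 0.313
7.9833 [ 0.5315 -0.0751  0.1232] toolx [ 0.925 -0.381  0.   ] y [-0.381 -0.925  0.   ] z [ 0. -0. -1.] delta tool [-0.0005 -0.      0.0007] F [-5.8 -0.7 13.7] open 0.315
```

View pics/f.png

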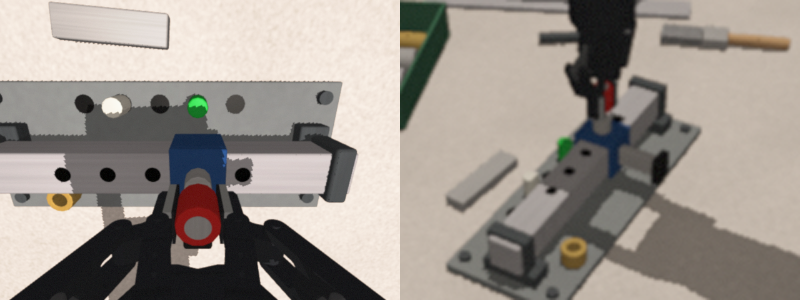

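The final picture shows the section at column 197, level with the green peg (197) and midway between holes 153 and 242. The bystanders are undisturbed. The extra 1 mm of command added about 6 N with no movement, so the pin is on its hard stop.

```bash
python3 -c "
from plant import env; print(env.sign_off())"
```

```text
the job is handed in; nothing more can be done
None
```

I moved the length stop to the hole beside the green peg and handed the job in at about 8 s, with the gripper still pressing the knob down. Handing in gives no verdict, so these are my own checks:

- **Pull:** the knob rose about 16 mm against about 8 N, which fits the top stop (0.022 m). The section was still at its first hole.
- **Slide:** the section moved 40 mm towards the green peg with the knob held up. The wrist camera showed it level with the peg and midway between the neighbouring holes, to within about 1 mm.
- **Pin in the hole:** the force fell to about 0 N at TCP height 0.130 m, as expected with the pin half way in.
- **Pressed home:** the knob went down a further 6.8 mm and stopped hard. An extra 1 mm of command raised the push from about 6 N to 12–14 N with no more movement, where the spring alone needs about 3 N.
- **Bystanders:** the ones in the last pictures looked undisturbed. I did not check the can, screwdriver or vee block again at the end, but the arm never went near them.

Two small disagreements came up:

- **Sideways force:** a reading of about 5–7 N appeared across the tube during the pull and again at the end. I put it down to a slightly off-centre grip.
- **Half-way height:** the TCP stood about 1.6 mm higher with the pin half way in than when I first gripped the knob. That suggests the knob slipped a little in the fingers.

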